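# Put the hall lantern together on the key tray

## Robot

A 7-joint arm with a two-finger parallel gripper is mounted at the origin on the work surface. World frame = base frame: x ahead of the robot, y to its left, z up, the work surface at z = 0. Lengths are in m, angles in rad, forces in N, time in s.
With the tool pointing down it reaches from about 0.425 to 0.925 m from the base axis. Payload 6.8 kg.
Tool frame: the origin (TCP) lies on the front face of the gripper's body, between the roots of the fingers; the fingertips stand 73 mm ahead of it and the grasp point (between the pads) lies 54 mm ahead of it (env.nose_length is the distance from the TCP to the fingertips, in m); z points along the fingers, y is the line along which they close (so a half turn about z gives the same grasp; the last joint's range is limited). The gripper opens to 85 mm and grips with 20 to 120 N. Pads are 22 mm wide; open, the fingers measure 114 mm over their backs; the gripper's body (76 mm by 85 mm) begins 54 mm behind the grasp point. The pads swing forward as they close: fully open they stand 13 mm farther back than shut.
Start: joints at [-1.41, 0.477, 0.022, 1.555, -0.011, 1.109, -0.083], TCP at [0.179, 0.651, 0.304] pointing down, gripper open.
Joint ranges: [-2.96, 2.96], [-0.34, 2.1], [-1.41, 1.46], [0.24, 2.44], [-1.37, 4.51], [0.17, 1.92], [-2.96, 2.96]. Speed limits (rad/s): [2.39, 2.39, 3.14, 3.14, 3.14, 3.14, 3.14].

## Interface

Orientations are given as a unit quaternion [w, x, y, z].
In Python, from cell import env, kin, camera, calibration, job gives the robot as it stands. The module is installed in compiled form; this text tells all that it offers. Calls block until the motion is done:
- env.reach(position, orientation): joint-space move of the TCP to a pose.
- env.movel(position, velocity=0.15, rot=None, stop_force=None): straight line of the TCP; rot=None keeps the orientation; velocity is the mean speed in m/s. With stop_force (N) it stops when the force on the tool has changed by that much, and returns True; else False.
- env.goto_joints(angles): joint-space move.
- env.grip(opening, f_grip=None): finger opening in m; f_grip is the grip in N (None keeps the last); returns when the fingers have stopped.
- env.dwell(seconds).
- kin.inverse_kinematics(position, orientation): joint angles nearest the present ones, or None.
- env.get_state(): the state.
- camera(name): name is "scene" or "top" or "wrist"; returns (picture, depth): 480x640x3 uint8, blue, green, red; 480x640 float32, m along the optical axis (not along the pixel's ray), 0 where there is no reading.
- calibration(name): a dict with "fx", "fy", "cx", "cy" (pixels), "rvec" (rotation vector, rad) and "tvec" (3), from world to camera coordinates, as OpenCV has them. Camera axes: x right, y down, z forward; pixel columns grow to the right and rows downward; lengths in m; the calibration is good to about 2 mm. The wrist camera is an equidistant fisheye: a pixel r from the principal point sees the ray r / f radians off the axis. A picture is of the moment at which its call begins: read the wrist's pose just before it. calibration takes no time and is no camera call; for the wrist camera it gives the pose at the moment of the call.
A pose or a line that the arm cannot do raises env.PlanningError and nothing moves.
- job.job_done(): hands the job in; it is judged then, once.
The state is a dict: "time": time; "qpos": joint angles; "joint_velocities": joint speeds; "joint_torque": joint torques, N m; "tcp_pos": TCP position; "orientation": TCP orientation; "force": force on the tool from outside, world axes, zero at the start; "torque": the same for the moment, N m; "opening": finger opening in m; "gripper_force": force on a finger pad.
Only numpy, scipy, OpenCV 4.12 (cv2) and the standard library are available. Lean on these libraries where they do the work, as an engineer would, in place of code of your own. Each camera call takes 0.05 s, during which the arm holds its last target. There are 200 camera calls.

## Task

Put the little table lantern together on the copper key tray, in this order: stand the steel dish in the middle of the tray's round cork pad, stand the short candle upright in the middle of the dish, set the white shade over the candle so that it stands down inside the dish, then put the lid on the shade with its underside boss fully home in the shade's mouth. Set each part down gently, without dropping it, and let go of it before fetching the next; leave the tall candle, the keys and the other things on the table where they lie.

Things in the scene. Friction and masses are not known exactly. Their poses are not given: they have to be found in the camera images.
- tray_pad (a point): Top centre of a round cork pad, 84 mm across, at one end of a fixed copper-toned aluminium key tray, 200 x 130 mm with a 10 mm high rim. The pad's top is 5 mm above the table. Site x points along the tray to its nearer end (58 mm away); the rest, where the keys lie, reaches 142 mm towards -x. z up.
- dish: Round open steel dish, straight-sided, outside diameter 68 mm, height 20 mm, wall 3 mm, floor 4 mm thick (inside diameter 62 mm). Loose, about 0.12 kg. Origin at the centre of its underside, z up.
- candle: The short candle: white plastic LED candle, upright cylinder 28 mm in diameter, 40 mm high, plus a small yellow flame tip 8 mm high (the flame is look only and cannot be gripped). Loose, about 0.06 kg. Origin at the centre of its underside, z up.
- tall_candle: The tall candle, not to be used (too tall for the lid to close): the same 28 mm diameter, but 64 mm high plus the 8 mm flame tip. Loose, stays where it is. Origin at the centre of its underside, z up.
- shade: White porcelain lantern shade: upright straight tube open at both ends, outside diameter 50 mm, inside diameter 42 mm, height 60 mm, with six narrow dark marks round its side. Loose, about 0.15 kg. Origin at the centre of its lower end, z up. Standing inside the dish it has 6 mm play all round.
- lid: Aluminium lantern lid, upright on its boss: boss 30 mm across, 0 to 6 mm up; disc 56 mm across, 6 to 12 mm up; wooden knob 16 mm across, 12 to 34 mm up. Loose, about 0.09 kg. Origin at the centre of the boss's underside, z up. Home on the shade, its origin is 54 mm above the shade's; the boss has 6 mm play all round in the mouth.
- shaker: Glass salt-shaker bottle with steel cap, 42 mm in diameter, 68 mm high, standing. Loose bystander. Origin at the centre of its underside.
- doorstop: Round black silicone doorstop, 44 mm in diameter, 34 mm high. Loose bystander. Origin at the centre of its underside.
- clip: Steel spring clip lying flat, about 40 x 43 mm, 14 mm high. Loose bystander. Origin under the middle of its jaw plate.
- keys: Three keys fanned out on a steel ring, lying flat in the tray beside the pad, about 75 x 80 mm, 4 mm thick. Loose bystander. Origin near the ring; the keys point along its x.
There are look-alikes about, which are no part of the job. Of the things shaped like the part that bears tray_pad, the copper one is meant.

How it is judged:
On the way, in this order (a step that is already met when the one before it is completed fails the run):
1. the dish stands on the cork pad, released (horizontal distance between dish and tray_pad below 0.012 m and z of dish in the frame of tray_pad between -0.003 and 0.003 m and angle between dish's own z axis and vertical below 0.1 rad and contact force between the fingers and dish below 0.1 N and linear speed of dish below 0.02 m/s), for 0.2 s.
2. the short candle stands in the dish, released (horizontal distance between dish and tray_pad below 0.012 m and z of dish in the frame of tray_pad between -0.003 and 0.003 m and angle between each of dish, candle's own z axis and vertical below 0.1 rad and horizontal distance between candle and dish below 0.014 m and z of candle in the frame of dish between 0.001 and 0.007 m and contact force between the fingers and candle below 0.1 N and linear speed of candle below 0.02 m/s), for 0.2 s.
3. the shade stands in the dish round the candle, released (horizontal distance between dish and tray_pad below 0.012 m and z of dish in the frame of tray_pad between -0.003 and 0.003 m and angle between each of dish, candle, shade's own z axis and vertical below 0.1 rad and horizontal distance between candle and dish below 0.014 m and z of candle in the frame of dish between 0.001 and 0.007 m and horizontal distance between shade and dish below 0.009 m and z of shade in the frame of dish between 0.001 and 0.007 m and contact force between the fingers and shade below 0.1 N and linear speed of shade below 0.02 m/s), for 0.2 s.
4. the lid is home on the shade, released (horizontal distance between dish and tray_pad below 0.012 m and z of dish in the frame of tray_pad between -0.003 and 0.003 m and angle between each of dish, candle, shade, lid's own z axis and vertical below 0.1 rad and horizontal distance between candle and dish below 0.014 m and z of candle in the frame of dish between 0.001 and 0.007 m and horizontal distance between shade and dish below 0.009 m and z of shade in the frame of dish between 0.001 and 0.007 m and horizontal distance between lid and shade below 0.009 m and z of lid in the frame of shade between 0.051 and 0.057 m and contact force between the fingers and lid below 0.1 N and linear speed of lid below 0.02 m/s), for 0.2 s.
At the end, for the whole second after the job is handed in: Dish on the pad (centres within 12 mm), short candle on the dish floor (14 mm) inside the shade, shade on the dish floor (9 mm), lid home on the shade (9 mm); heights within about 3 mm, tilts under 0.1 rad, all released and at rest (all of step 4 and contact force between the fingers and dish below 0.1 N and linear speed of each of dish, candle, shade below 0.02 m/s and contact force between the fingers and candle below 0.1 N and contact force between the fingers and shade below 0.1 N); the robot touches nothing.
It fails at once if the tall candle, salt shaker, doorstop, spring clip or keys are moved more than 25 mm (distance of any of tall_candle, shaker, doorstop, clip, keys from where it was at the start of the episode above 0.025 m).
It fails at once if a lantern part is dropped (moves free of the fingers faster than 0.6 m/s, a fall of about 20 mm) ((contact force between the fingers and dish below 0.01 N and linear speed of dish above 0.6 m/s) or (contact force between the fingers and candle below 0.01 N and linear speed of candle above 0.6 m/s) or (contact force between the fingers and shade below 0.01 N and linear speed of shade above 0.6 m/s) or (contact force between the fingers and lid below 0.01 N and linear speed of lid above 0.6 m/s)).
It also fails if it takes over 144 s, if anything falls off the work surface, if the arm or the gripper's body presses on something with over 40 N, if the wrist force passes 120 N, or if a joint passes its speed limit or range.

## Working session

There is one attempt and no reset: what is moved stays moved. The work goes in short steps, each a Python script; the robot and the scene stay as the last script left them, time stands still between calls to the robot, and variables do not carry over. Pictures are saved under pics/ and viewed, at most 14 in all, crops included, and the job is handed in when it is done.

```bash
mkdir -p pics; python3 - <<'E'
from cell import env, camera, calibration
import cv2, numpy as np
for n in ("scene","top"):
    p,d=camera(n); cv2.imwrite(f"pics/{n}0.png",p); np.save(f"pics/{n}0.npy",d)
    c=calibration(n); print(n,{k:np.round(v,4).tolist() for k,v in c.items()}, (d>0).mean())
s=env.get_state(); print(s["time"],s["tcp_pos"],s["orientation"],s["opening"],s["force"])
E
```

```text
scene {'fx': 462.2095, 'fy': 462.2095, 'cx': 311.9477, 'cy': 239.2683, 'rvec': [1.3522, 2.2799, -0.881], 'tvec': [0.1879, -0.2742, 1.3641]} 0.99591796875
top {'fx': 621.7855, 'fy': 621.7855, 'cx': 309.7809, 'cy': 241.7984, 'rvec': [2.1834, -2.2164, 0.0659], 'tvec': [0.0057, 0.427, 1.5377]} 0.9960416666666667
0.1 [0.1791419  0.65038316 0.30302201] [-4.58551103e-05  1.33960094e-01  9.90986390e-01 -8.16626122e-04] 0.08565807558166699 [-0.25842314 -0.13340411  1.14429048]
```

View pics/top0.png

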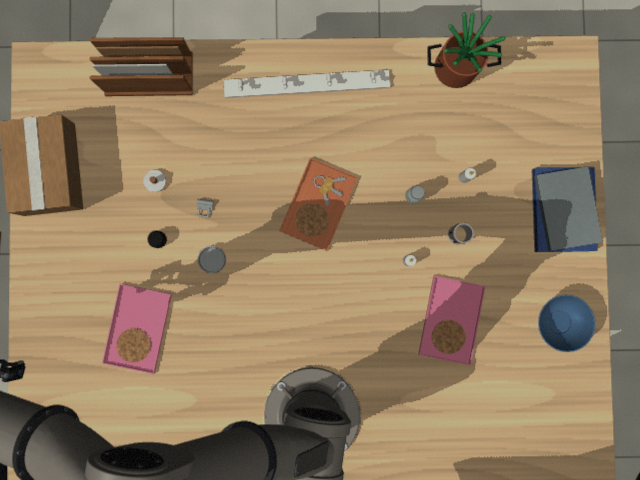

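View pics/scene0.png

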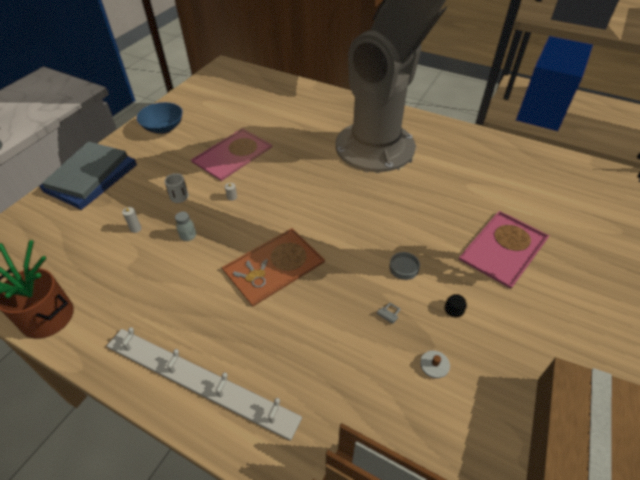

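Top view: copper tray at (320,203) with its pad at (312,219); pink look-alike trays at (137,328) and (451,320). Candle candidates are (410,260) and (468,174). The second leans longer in the top view and is taller in the scene view at (131,219), so the short candle is (410,260), seen in the scene at (230,192). Other items:
- **Dish:** (212,259). Round look-alikes are the doorstop (157,239) and the blue bowl (566,323).
- **Shade:** (460,234), with the shaker (415,193) as its look-alike.
- **Lid:** (154,181).
- **Clip:** (205,207).

I'll measure the positions and check the choice in a close crop.

```bash
cat > h.py <<'E'
import numpy as np, cv2
from cell import env, kin, camera, calibration
def cam(c):
    R,_=cv2.Rodrigues(np.array(c["rvec"],float)); return R,np.array(c["tvec"],float).ravel()
def cloud(d,c):
    R,t=cam(c); v,u=np.mgrid[:480,:640]
    P=np.stack([(u-c["cx"])/c["fx"]*d,(v-c["cy"])/c["fy"]*d,d],-1)
    return (P-t)@R
def onplane(uv,c,z,fish=False):
    R,t=cam(c); uv=np.asarray(uv,float).reshape(-1,2)
    xy=(uv-[c["cx"],c["cy"]])/[c["fx"],c["fy"]]
    if fish:
        r=np.linalg.norm(xy,axis=1,keepdims=True)+1e-12
        ray=np.hstack([xy/r*np.sin(r),np.cos(r)])
    else: ray=np.hstack([xy,np.ones((len(xy),1))])
    o=-R.T@t; w=ray@R
    return o+w*((z-o[2])/w[:,2])[:,None]
E
python3 - <<'E'
from h import *
p=cv2.imread("pics/top0.png"); d=np.load("pics/top0.npy"); c=calibration("top")
W=cloud(d,c)
print("table z bias",[np.round(np.median(W[a:a+8,b:b+8,2]),4) for a,b in((130,400),(300,250),(260,340),(290,350),(150,120))])
for n,(u,v),r in (("dish",(212,259),18),("short",(410,260),14),("tall",(468,174),15),("shade",(460,234),16),("lid",(154,181),15),("shaker",(415,193),14),("doorstop",(157,239),14),("clip",(205,207),14)):
    s=W[v-r:v+r,u-r:u+r]; z=s[...,2]; zt=np.percentile(z[z>.006],97) 
    m=(z>zt-.006)
    q=s[m]; ctr,rad=cv2.minEnclosingCircle(q[:,:2].astype(np.float32))
    print(n,"ztop %.3f n%d"%(zt,m.sum()),"mean",q[:,:2].mean(0).round(4),"circ",np.round(ctr,4),round(rad,4))
# pad: brown inside copper tray
hsv=cv2.cvtColor(p,cv2.COLOR_BGR2HSV)
print("hsv pad",hsv[219,312],hsv[235,295],hsv[185,310],"copper z",W[185,310],W[219,312])
a=cv2.resize(p[150:280,380:490],None,fx=4,fy=4); b=cv2.resize(p[150:260,260:380],None,fx=4,fy=4)
s=cv2.imread("pics/scene0.png")[170:250,110:250]; s=cv2.resize(s,None,fx=2.5,fy=2.5)
o=np.zeros((600,800,3),np.uint8); o[:520,:440]=a; o[:b.shape[0]*3//4,440:800]=cv2.resize(b,(360,330)); o[340:540,442:792]=s
cv2.imwrite("pics/crop1.png",o)
E
```

```text
table z bias [np.float64(-0.0011), np.float64(0.0002), np.float64(-0.0007), np.float64(0.0001), np.float64(0.0003)]
dish ztop 0.026 n53 mean [0.3844 0.2201] circ [0.3707 0.1459] 0.1341
short ztop 0.046 n57 mean [ 0.3778 -0.2397] circ [ 0.3652 -0.1216] 0.1365
tall ztop 0.071 n33 mean [ 0.5713 -0.3664] circ [ 0.4728 -0.1909] 0.2397
shade ztop 0.066 n62 mean [ 0.4306 -0.3277] circ [ 0.4014 -0.1884] 0.2092
lid ztop 0.035 n35 mean [0.5661 0.3531] circ [0.4698 0.2019] 0.224
shaker ztop 0.074 n64 mean [ 0.5273 -0.239 ] circ [ 0.4479 -0.1306] 0.1755
doorstop ztop 0.038 n116 mean [0.4396 0.3731] circ [0.3947 0.2059] 0.1977
clip ztop 0.018 n50 mean [0.5163 0.2406] circ [0.4443 0.1462] 0.1637
hsv pad [ 15 129  77] [ 10 149 116] [ 10 149 166] copper z [ 0.57016778 -0.00344247  0.00520073] [ 0.48413612 -0.00709811  0.00871608]
```

View pics/crop1.png

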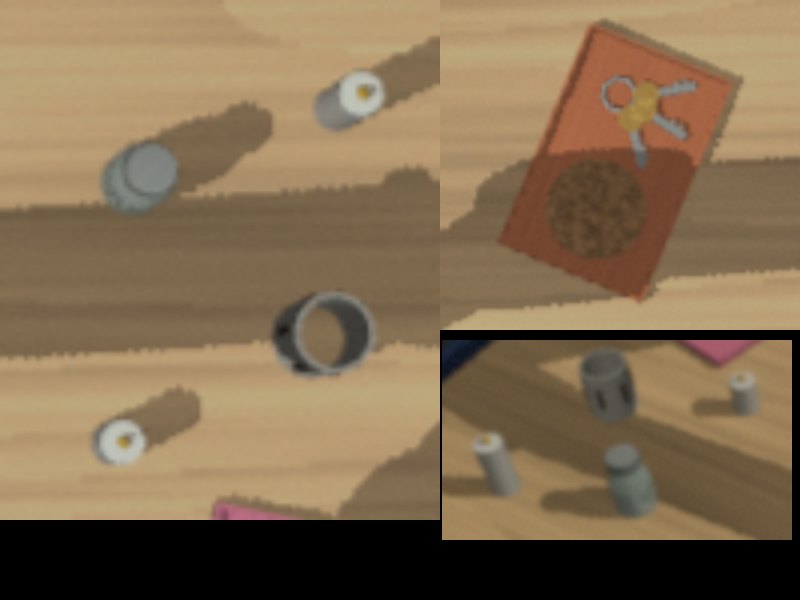

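The crop confirms it: the short candle is at top (410,260), only slightly leaning, and the tall one is at (468,174). The shade is the open tube at (460,234), and the copper tray's pad is clear of the keys. I'll refine now, dropping empty depth readings and casting rays at the known heights.

```bash
python3 - <<'E'
from h import *
p=cv2.imread("pics/top0.png"); d=np.load("pics/top0.npy"); c=calibration("top")
W=cloud(d,c); W[d<.1]=0
v,u=np.mgrid[:480,:640]
for n,(cu,cv_),r,zt in (("dish",(212,259),18,.02),("short",(410,260),14,.04),("tall",(468,174),15,.064),("shade",(460,234),16,.06),("lid",(154,181),15,.012),("shaker",(415,193),14,.068),("doorstop",(157,239),14,.034),("clip",(205,207),14,.014)):
    m=np.zeros((480,640),np.uint8); m[cv_-r:cv_+r,cu-r:cu+r]=1
    m&=((W[...,2]>zt-.006)&(W[...,2]<zt+.05)).astype(np.uint8)
    cs,_=cv2.findContours(m,cv2.RETR_EXTERNAL,cv2.CHAIN_APPROX_NONE); k=max(cs,key=len)
    (a,b),rad=cv2.minEnclosingCircle(k); hull=cv2.convexHull(k); M=cv2.moments(hull)
    ce=(M["m10"]/M["m00"],M["m01"]/M["m00"])
    print(n,m.sum(),"rpx",round(rad,1),"circ",onplane((a,b),c,zt)[0,:2].round(4),"mom",onplane(ce,c,zt)[0,:2].round(4))
hsv=cv2.cvtColor(p,cv2.COLOR_BGR2HSV)
def big(m):
    cs,_=cv2.findContours(m,cv2.RETR_EXTERNAL,cv2.CHAIN_APPROX_NONE); return max(cs,key=cv2.contourArea)
roi=np.zeros((480,640),np.uint8); roi[150:255,270:370]=1
pad=((hsv[...,0]>=12)&(hsv[...,0]<=20)&(hsv[...,2]<100)).astype(np.uint8)*roi
cop=((hsv[...,0]<=12)&(hsv[...,1]>120)).astype(np.uint8)*roi
sub=np.zeros_like(roi); cv2.fillPoly(sub,[big(cv2.morphologyEx(cop,cv2.MORPH_CLOSE,np.ones((5,5))))],1)
pad=cv2.morphologyEx(pad*sub,cv2.MORPH_OPEN,np.ones((5,5)))
k=big(pad); print("pad ell",cv2.fitEllipse(k)); (a,b),_,_=cv2.fitEllipse(k)
print("pad",onplane((a,b),c,.005)[0].round(4))
rect=cv2.minAreaRect(big(sub)); B=onplane(cv2.boxPoints(rect),c,.01)[:,:2]; print("tray box",B.round(4).tolist(),B.mean(0).round(4))
E
```

```text
dish 113 rpx 13.8 circ [0.3881 0.2448] mom [0.388  0.2448]
short 100 rpx 5.7 circ [ 0.3779 -0.2439] mom [ 0.3777 -0.2439]
tall 101 rpx 5.8 circ [ 0.5853 -0.3894] mom [ 0.5856 -0.3895]
shade 111 rpx 10.4 circ [ 0.4413 -0.3704] mom [ 0.4415 -0.3706]
lid 402 rpx 13.1 circ [0.5892 0.3897] mom [0.5869 0.3872]
shaker 129 rpx 6.6 circ [ 0.5412 -0.2606] mom [ 0.5412 -0.2605]
doorstop 180 rpx 8.4 circ [0.4391 0.3784] mom [0.4398 0.3786]
clip 114 rpx 8.1 circ [0.5325 0.26  ] mom [0.5307 0.2604]
pad ell ((311.205322265625, 216.75445556640625), (21.627592086791992, 26.872188568115234), 87.65170288085938)
pad [ 0.4901 -0.0052  0.005 ]
tray box [[0.4567, 0.0763], [0.6407, -0.0036], [0.5882, -0.123], [0.4046, -0.0424]] [ 0.5225 -0.0232]
```

```bash
cat >> h.py <<'E'
def quat(yawdeg):
    a=np.radians(yawdeg)/2; return np.array([0,np.cos(a),np.sin(a),0])
def wrist(name=None):
    c=calibration("wrist"); p,d=camera("wrist"); R,t=cam(c)
    v,u=np.mgrid[:480,:640]; x=(u-c["cx"])/c["fx"]; y=(v-c["cy"])/c["fy"]; r=np.hypot(x,y)+1e-12
    k=np.tan(np.minimum(r,1.45))/r*d
    W=(np.stack([x*k,y*k,d],-1)-t)@R; W[(d<.02)|(r>1.3)]=np.nan
    if name: cv2.imwrite(f"pics/{name}.png",p)
    return p,W,c
def find(W,c,xy,zt,rad,tol=.005):
    """centre of a round top at height zt near xy, from the wrist view's depth"""
    m=((np.abs(W[...,2]-zt)<tol)&(np.hypot(W[...,0]-xy[0],W[...,1]-xy[1])<rad)).astype(np.uint8)
    cs,_=cv2.findContours(m,cv2.RETR_EXTERNAL,cv2.CHAIN_APPROX_NONE); k=max(cs,key=cv2.contourArea)
    Q=onplane(k.reshape(-1,2),c,zt,True)[:,:2].astype(np.float32)
    A=np.c_[2*Q,np.ones(len(Q))]; s=np.linalg.lstsq(A,(Q**2).sum(1),rcond=None)[0]
    return s[:2].round(4),round(float(np.sqrt(s[2]+s[:2]@s[:2])),4),len(Q)
E
python3 - <<'E'
from h import *
print(env.nose_length)
env.reach([.388,.245,.25],quat(156.5)); s=env.get_state(); print(s["time"],s["tcp_pos"],s["qpos"].round(2))
p,W,c=wrist("w_dish"); np.save("pics/w_dish.npy",W)
print(c, find(W,c,(.388,.245),.02,.045))
E
```

```text
0.0726
1.7833 [0.38799599 0.2464454  0.2502323 ] [-0.92  0.19  0.24  2.12 -0.06  0.84  0.53]
{'fx': 371.64829954431775, 'fy': 371.64829954431775, 'cx': 316.71093174695545, 'cy': 239.26240171639483, 'rvec': array([-2.40828479, -1.58112937, -0.24043836]), 'tvec': array([-0.38048761, -0.27040512,  0.25227029])} (array([0.3884, 0.2428]), 0.0335, 230)
```

View pics/w_dish.png

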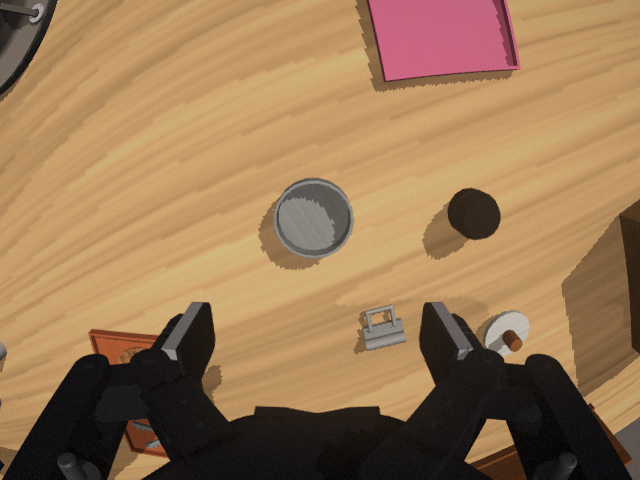

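The wrist view shows the dish at (313,218), with the doorstop at (474,213), the clip at (383,328) and the lid at (507,334) well clear. The fingertips are at (200,305) and (430,305). I'll read the tip height from this depth, then pick up the dish.

```bash
python3 - <<'E'
from h import *
W=np.load("pics/w_dish.npy"); b=W[302:345,165:220].reshape(-1,3); b=b[(b[:,2]>.1)]; print("open tip z rel TCP",np.nanmin(b[:,2])-.2502)
env.grip(.082)
env.movel([.388,.2435,.13],.25)
st=env.movel([.388,.2435,.078],.08,stop_force=6); print("stop",st,env.get_state()["tcp_pos"])
p,W,c=wrist()
b=W[250:345,120:240].reshape(-1,3); b=b[(b[:,2]>-.01)&(b[:,2]<.06)]
env.grip(.05,30); s=env.get_state(); print(s["opening"],s["gripper_force"],s["tcp_pos"],s["time"])
p,W,c=wrist("w_grip1")
E
```

```text
open tip z rel TCP -0.058992591265446676
stop False [0.38823661 0.24364763 0.07831522]
0.06568635131581341 31.03899584384635 [0.38827916 0.24367119 0.07886197] 3.8417
```

View pics/w_grip1.png

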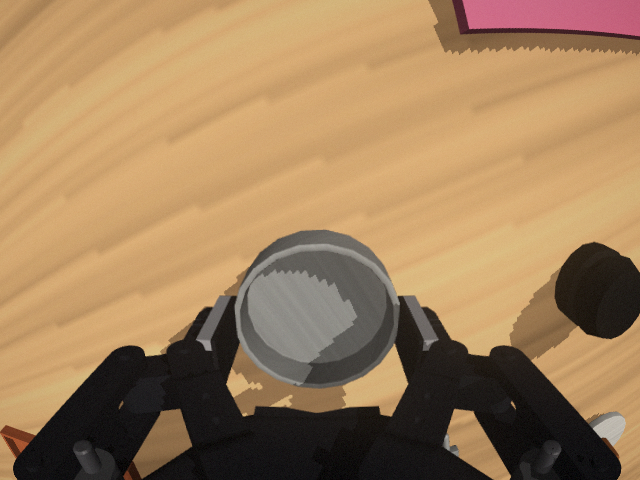

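The grip is centred on the dish, at (317,308), but sits high on its wall. I'll regrip about 8 mm lower before lifting, then look at the tray on the way.

```bash
python3 - <<'E'
from h import *
env.grip(.082); st=env.movel([.388,.2435,.070],.05,stop_force=6)
env.grip(.05,35); s=env.get_state(); print(st,s["opening"],s["gripper_force"],s["tcp_pos"],s["time"])
p,W,c=wrist(); print("gripped dish",find(W,c,(.388,.2435),.02,.045))
env.movel([.388,.2435,.12],.1); env.movel([.388,.2435,.25],.25)
s=env.get_state(); print(s["opening"],s["gripper_force"],s["force"])
env.reach([.484-.09,-.0065-.05,.30],quat(156.5)); s=env.get_state(); print(s["tcp_pos"],s["time"])
p,W,c=wrist("w_tray"); np.save("pics/w_tray.npy",W); np.savez("pics/w_tray_c.npz",**c)
E
```

```text
False 0.0658907630997858 38.07910094037652 [0.38800368 0.24343139 0.07030964] 4.825
gripped dish (array([0.3881, 0.2434]), 0.0361, 683)
0.06611538611497614 39.28871624171734 [-0.43883549 -0.68137513 -2.35587569]
[ 0.39416798 -0.05538924  0.29950612] 7.3583
```

View pics/w_tray.png

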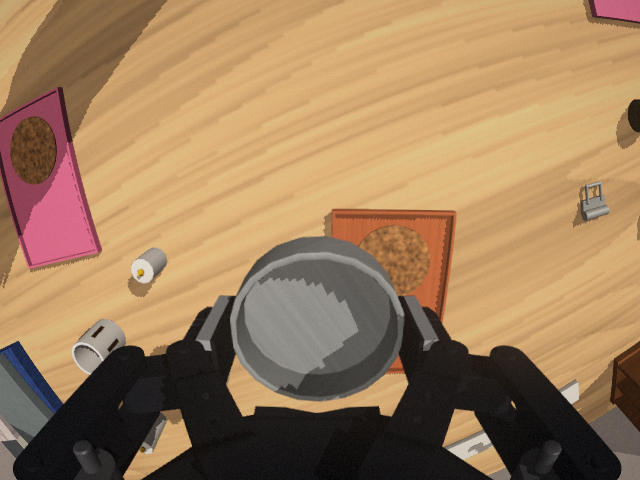

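The held dish at (317,318) hides part of the pad at (395,255). Image-up is the tray's +x, so I'll shift outward for a clear view of the pad.

```bash
python3 - <<'E'
from h import *
env.reach([.545,-.033,.30],quat(156.5))
p,W,c=wrist("w_tray2")
hsv=cv2.cvtColor(p,cv2.COLOR_BGR2HSV)
cop=((hsv[...,0]<=11)&(hsv[...,1]>140)&(W[...,2]<.03)).astype(np.uint8)
near=(np.hypot(W[...,0]-.5225,W[...,1]+.0232)<.13).astype(np.uint8)
pad=((hsv[...,0]>=11)&(hsv[...,2]<170)&(np.hypot(W[...,0]-.484,W[...,1]+.0065)<.065)).astype(np.uint8)
pad=cv2.morphologyEx(pad,cv2.MORPH_OPEN,np.ones((5,5)))
print(hsv[200:260:15,317])
for m,n in ((pad,"pad"),(cop*near,"cop")):
    cs,_=cv2.findContours(m,cv2.RETR_EXTERNAL,cv2.CHAIN_APPROX_NONE); k=max(cs,key=cv2.contourArea)
    print(n,cv2.boundingRect(k)); cv2.drawContours(p,[k],-1,(0,255,0) if n=="pad" else (255,0,0),1)
    if n=="pad":
        Q=onplane(k.reshape(-1,2),c,.005,True)[:,:2]
        A=np.c_[2*Q,np.ones(len(Q))]; s=np.linalg.lstsq(A,(Q**2).sum(1),rcond=None)[0]; print(s[:2],np.sqrt(s[2]+s[:2]@s[:2]))
cv2.imwrite("pics/w_tray2b.png",p)
E
```

```text
[[  9 176 203]
 [ 18 180 188]
 [ 19 177 189]
 [ 19  26 109]]
pad (233, 242, 169, 71)
[ 0.64252282 -0.07451024] 0.06589870074637429
cop (248, 80, 136, 183)
```

View pics/w_tray2b.png

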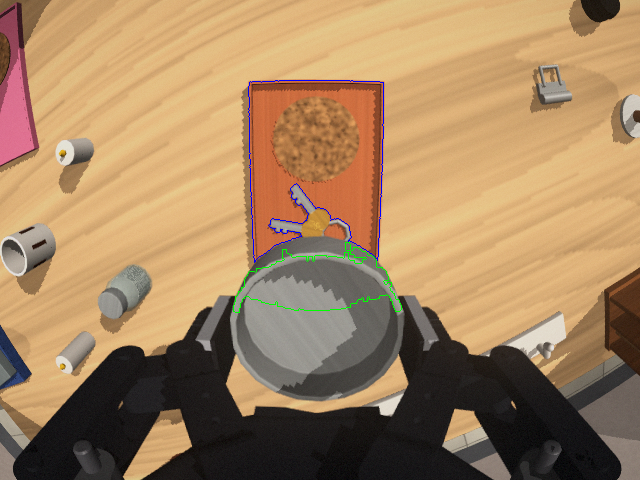

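The pad is fully in view at (316,139), and the keys at (310,220) are clear of it. My mask had caught the dish, so I'll re-mask inside the tray outline, then set the dish down.

```bash
python3 - <<'E'
from h import *
def fit(k,c,z):
    Q=onplane(k.reshape(-1,2),c,z,True)[:,:2]
    A=np.c_[2*Q,np.ones(len(Q))]; s=np.linalg.lstsq(A,(Q**2).sum(1),rcond=None)[0]; return s[:2],np.sqrt(s[2]+s[:2]@s[:2])
p=cv2.imread("pics/w_tray2.png"); c=calibration("wrist"); hsv=cv2.cvtColor(p,cv2.COLOR_BGR2HSV)
m=np.zeros((480,640),np.uint8); m[90:185,262:372]=(hsv[90:185,262:372,0]>=11)
m=cv2.morphologyEx(cv2.morphologyEx(m,cv2.MORPH_CLOSE,np.ones((5,5))),cv2.MORPH_OPEN,np.ones((9,9)))
cs,_=cv2.findContours(m,cv2.RETR_EXTERNAL,cv2.CHAIN_APPROX_NONE); k=max(cs,key=cv2.contourArea)
k=cv2.convexHull(k); print(cv2.boundingRect(k)); pad,r=fit(k,c,.005); print("pad",pad,r)
if abs(r-.042)<.003 and np.hypot(*(pad-[.484,-.0065]))<.008:
    x,y=(pad+np.array([.484,-.0065])*0.5)/1.5; print("target",x,y)
    np.save("pad.npy",[x,y])
    env.reach([x,y,.18],quat(156.5)); env.movel([x,y,.095],.15)
    st=env.movel([x,y,.0735],.03,stop_force=5); s=env.get_state(); print(st,s["tcp_pos"],s["force"],s["time"])
E
```

```text
(273, 96, 87, 86)
pad [ 0.48508466 -0.00814711] 0.04246517744243742
target 0.48472310527728507 -0.007598072201714247
True [ 0.48453768 -0.00755386  0.07533578] [-0.89390582  0.44432506  8.07589146] 10.075
```

```bash
python3 - <<'E'
from h import *
env.grip(.078); env.dwell(.3); x,y=np.load("pad.npy"); env.movel([x,y,.12],.1); env.movel([x,y,.26],.3)
p,W,c=wrist("w_placed1"); print("dish",find(W,c,(x,y),.025,.05),"pad",x,y)
# next: above short candle
env.reach([.3778+.02,-.244-.005,.25],quat(110)); env.dwell(.1); s=env.get_state(); print(s["tcp_pos"],s["qpos"].round(2),s["time"])
p,W,c=wrist("w_candle"); print("candle",find(W,c,(.3778,-.244),.04,.03))
cv2.imwrite("pics/c2.png",np.hstack([cv2.resize(cv2.imread("pics/w_placed1.png"),(400,300)),cv2.resize(p,(400,300))]))
E
```

```text
dish (array([ 0.4851, -0.0079]), 0.0335, 226) pad 0.48472310527728507 -0.007598072201714247
[ 0.3989896  -0.24739371  0.2498049 ] [-0.34  0.28  0.91  2.13 -0.3   0.86  1.1 ] 13.0333
candle (array([ 0.3788, -0.2464]), 0.0136, 104)
```

View pics/c2.png

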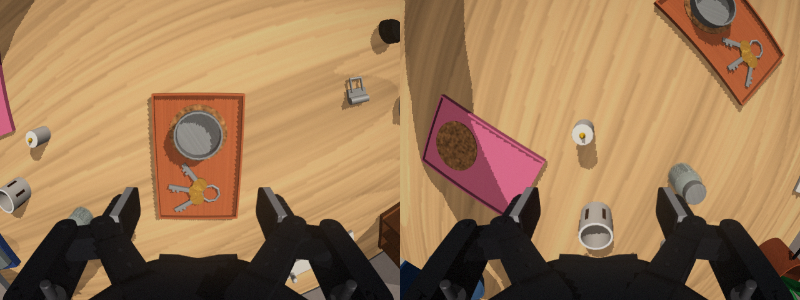

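The dish landed within 1 mm of the pad centre. The right half of the picture shows the short candle at half-scale (583,132), with its neighbours clear of it. I'll pick it up by the upper part of its body so the fingers stay above the dish rim.

```bash
python3 - <<'E'
from h import *
x,y=.3784,-.2455; q=quat(110)
env.grip(.055); env.reach([x,y,.16],q); 
st=env.movel([x,y,.093],.08,stop_force=6); env.grip(.015,30); s=env.get_state(); print(st,s["opening"],s["gripper_force"],s["tcp_pos"],s["time"]); z0=s["tcp_pos"][2]
env.movel([x,y,.25],.2); p,W,c=wrist("w_cgrip"); s=env.get_state(); print(s["opening"],s["gripper_force"])
px,py=.4851,-.0079
env.reach([px,py,.22],quat(130)); env.movel([px,py,.125],.15)
st=env.movel([px,py,.099],.03,stop_force=4); s=env.get_state(); print(st,s["tcp_pos"],z0,s["force"],s["time"])
wrist("w_cplace")
cv2.imwrite("pics/c3.png",np.hstack([cv2.resize(cv2.imread(f"pics/{n}.png"),(400,300)) for n in("w_cgrip","w_cplace")]))
E
```

```text
False 0.02684586772498111 29.221200942993164 [ 0.37863411 -0.2455904   0.0934537 ] 15.25
0.027002674144990906 29.577176570892334
True [ 0.48497664 -0.00787836  0.10247028] 0.09345370255180407 [-1.30599372  0.82076655  8.26924031] 18.7583
```

View pics/c3.png

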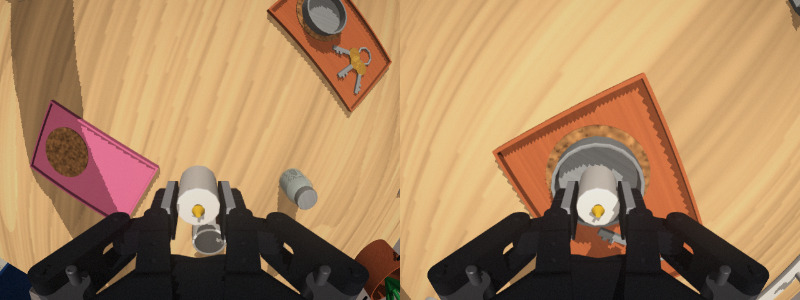

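Contact came at the expected height, with the candle upright inside the dish. Release it, check, then look at the shade.

```bash
python3 - <<'E'
from h import *
px,py=.4851,-.0079
env.grip(.05); env.dwell(.3); env.movel([px,py,.15],.1); env.movel([px,py,.26],.3)
p,W,c=wrist("w_placed2"); print("dish",find(W,c,(px,py),.025,.05),"candle",find(W,c,(px,py),.049,.03))
env.grip(.078); env.reach([.455,-.380,.27],quat(110)); env.dwell(.1); s=env.get_state(); print(s["tcp_pos"],s["qpos"].round(2),s["time"])
p,W,c=wrist("w_shade"); print("shade",find(W,c,(.4413,-.3704),.06,.04))
cv2.imwrite("pics/c4.png",np.hstack([cv2.resize(cv2.imread(f"pics/{n}.png"),(400,300)) for n in("w_placed2","w_shade")]))
E
```

```text
dish (array([ 0.4852, -0.0078]), 0.0335, 225) candle (array([ 0.4858, -0.0084]), 0.0136, 101)
[ 0.45619113 -0.37832738  0.26979627] [-0.08  0.53  0.93  1.84 -0.49  1.03  1.4 ] 22.5333
shade (array([ 0.4426, -0.3734]), 0.0246, 185)
```

View pics/c4.png

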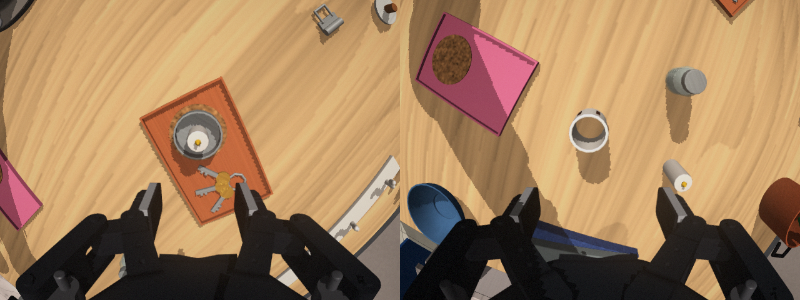

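The candle stands 0.9 mm off the dish centre. The shade is at half-scale (589,132), nothing near it. Next: carry the shade over.

```bash
python3 - <<'E'
from h import *
x,y=.4421,-.3725; q=quat(110)
env.reach([x,y,.18],q); st=env.movel([x,y,.096],.08,stop_force=6); env.grip(.03,35); s=env.get_state(); print(st,s["opening"],s["gripper_force"],s["tcp_pos"],s["time"]); z0=s["tcp_pos"][2]
np.save("z0.npy",z0)
env.movel([x,y,.27],.2); wrist("w_sgrip"); s=env.get_state(); print(s["opening"],s["gripper_force"],s["force"])
px,py=.4854,-.0081
env.reach([px,py,.27],quat(130)); env.dwell(.2); wrist("w_sabove"); print(env.get_state()["tcp_pos"])
cv2.imwrite("pics/c5.png",np.hstack([cv2.resize(cv2.imread(f"pics/{n}.png"),(400,300)) for n in("w_sgrip","w_sabove")]))
E
```

```text
False 0.04940612061623632 35.834838543087244 [ 0.44228871 -0.37265218  0.09662472] 24.6083
0.04974016615621811 36.5063427016139 [-0.1226004  -0.84098331 -1.72233624]
[ 0.48548784 -0.00902466  0.27005339]
```

View pics/c5.png

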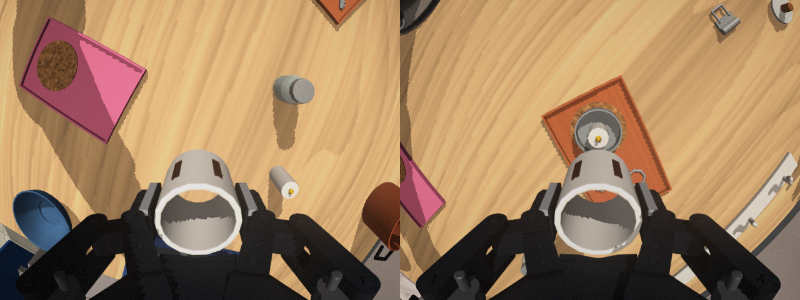

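The shade is held square, with the dish and candle below it at half-scale (598,130). Lowering it over the candle.

```bash
python3 - <<'E'
from h import *
z0=float(np.load("z0.npy")); px,py=.4854,-.0081
st=env.movel([px,py,.175],.15); 
st=env.movel([px,py,z0+.022],.06,stop_force=4); s=env.get_state(); print(st,s["tcp_pos"])
if not st:
    st=env.movel([px,py,z0+.006],.03,stop_force=5); s=env.get_state(); print(st,s["tcp_pos"][2]-z0,s["force"])
    if st and abs(s["tcp_pos"][2]-z0-.009)<.003:
        env.grip(.065); env.dwell(.3); env.movel([px,py,.15],.1); env.movel([px,py,.27],.3)
        p,W,c=wrist("w_placed3"); print("shade",find(W,c,(px,py),.069,.04))
        env.reach([.605,.383,.25],quat(156)); env.dwell(.1); print(env.get_state()["tcp_pos"],env.get_state()["time"])
        p,W,c=wrist("w_lid"); print("lid",find(W,c,(.589,.389),.012,.04,.004),"knob",find(W,c,(.589,.389),.034,.03,.004))
cv2.imwrite("pics/c6.png",np.hstack([cv2.resize(cv2.imread(f"pics/{n}.png"),(400,300)) for n in("w_placed3","w_lid")]))
E
```

```text
False [ 0.48566381 -0.00815637  0.11887013]
True 0.008977216354259784 [-0.87604708  1.74468051  6.2044225 ]
shade (array([ 0.4862, -0.0084]), 0.0247, 189)
[0.60574335 0.38090507 0.2507574 ] 33.05
lid (array([0.5874, 0.3836]), 0.0274, 191) knob (array([0.5871, 0.3838]), 0.0075, 54)
```

View pics/c6.png

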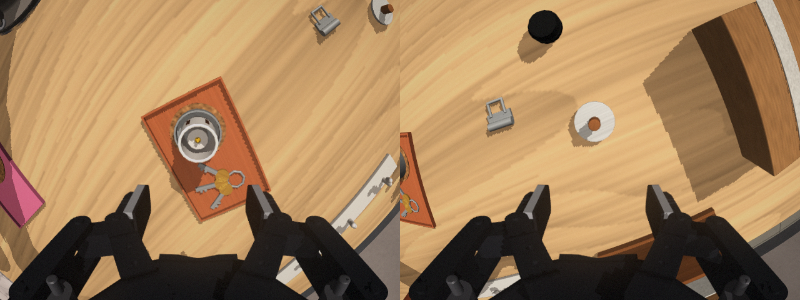

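The shade stands in the dish, with about 1 mm of offset. The lid is at half-scale (594,122), with its knob centred on it. Picking the lid up by the knob.

```bash
python3 - <<'E'
from h import *
x,y=.5874,.3843; q=quat(156)
env.grip(.045); env.reach([x,y,.15],q); st=env.movel([x,y,.0885],.06,stop_force=4); env.grip(.005,30); s=env.get_state(); print(st,s["opening"],s["gripper_force"],s["tcp_pos"],s["time"]); np.save("z1.npy",s["tcp_pos"][2])
env.movel([x,y,.12],.1); env.movel([x,y,.28],.25); env.dwell(.1); p,W,c=wrist("w_lgrip"); s=env.get_state(); print(s["opening"],s["gripper_force"],s["tcp_pos"])
dz=s["tcp_pos"][2]-float(np.load("z1.npy")); print("held lid",find(W,c,s["tcp_pos"][:2],dz+.012,.04,.004))
px,py=.486,-.0083
env.reach([px,py,.28],quat(130)); env.dwell(.2); p,W,c=wrist("w_labove"); s=env.get_state(); print(s["tcp_pos"],"held",find(W,c,s["tcp_pos"][:2],dz+.012,.04,.004),"shade",find(W,c,(px,py),.069,.04))
cv2.imwrite("pics/c7.png",np.hstack([cv2.resize(cv2.imread(f"pics/{n}.png"),(400,300)) for n in("w_lgrip","w_labove")]))
E
```

```text
False 0.014346099442277225 29.25618678331375 [0.58756539 0.38440988 0.088936  ] 35.4667
0.014597225700621545 29.267472624778748 [0.58640864 0.38410158 0.27755782]
held lid (array([0.5808, 0.386 ]), 0.0219, 390)
[ 0.48638547 -0.0076772   0.2799898 ] held (array([ 0.4842, -0.0042]), 0.0223, 420) shade (array([ 0.486 , -0.0081]), 0.0228, 254)
```

View pics/c7.png

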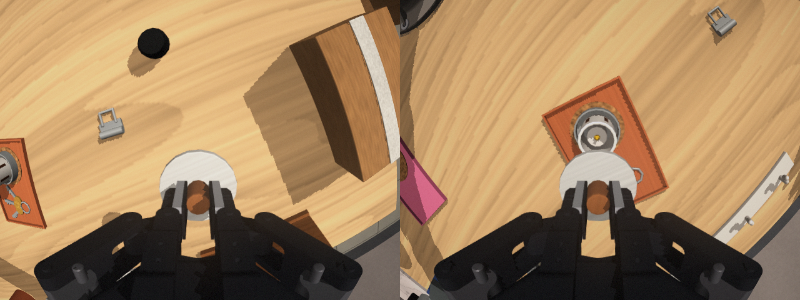

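The lid hangs level, with the knob centred in the pads; the disc fit is unreliable because the fingers hide part of it. The shade's mouth is at half-scale (598,135). Lowering the lid gently.

```bash
python3 - <<'E'
from h import *
z1=float(np.load("z1.npy")); px,py=.486,-.0083
env.movel([px,py,z1+.085],.15)
st=env.movel([px,py,z1+.060],.025,stop_force=3); s=env.get_state(); print(st,s["tcp_pos"][2]-z1,s["tcp_pos"],s["force"],s["time"])
wrist("w_lplace")
E
```

```text
True 0.06283507673355421 [ 0.48591334 -0.00834509  0.15177108] [-0.91459461  0.69320171  5.9080026 ] 40.3083
```

Contact came 62.8 mm above the pick height, against 63 mm expected, so the lid is fully home. Release, retreat and check.

```bash
python3 - <<'E'
from h import *
px,py=.486,-.0083
env.grip(.035); env.dwell(.3); env.movel([px,py,.2],.1); env.movel([px,py,.30],.3); env.dwell(.1)
p,W,c=wrist("w_final"); print("lid",find(W,c,(px,py),.075,.04,.004),"knob",find(W,c,(px,py),.097,.02,.004),"dish rim",find(W,c,(px,py),.025,.05))
m=(np.hypot(W[...,0]-px,W[...,1]-py)<.027)&(W[...,2]>.06)&(W[...,2]<.085); Q=W[m]; print(np.linalg.lstsq(np.c_[Q[:,:2]-[px,py],np.ones(len(Q))],Q[:,2],rcond=None)[0])
env.reach([.45,.25,.35],quat(130)); s,_=camera("scene"); print(env.get_state()["time"])
a=cv2.resize(s[190:310,200:360],(400,300)); cv2.imwrite("pics/c8.png",np.hstack([cv2.resize(p,(400,300)),a]))
E
```

```text
lid (array([ 0.4859, -0.008 ]), 0.0276, 196) knob (array([ 0.4857, -0.0079]), 0.0076, 59) dish rim (array([ 0.4851, -0.0078]), 0.0322, 238)
[-0.0017368   0.00138124  0.07620815]
43.3417
```

View pics/c8.png

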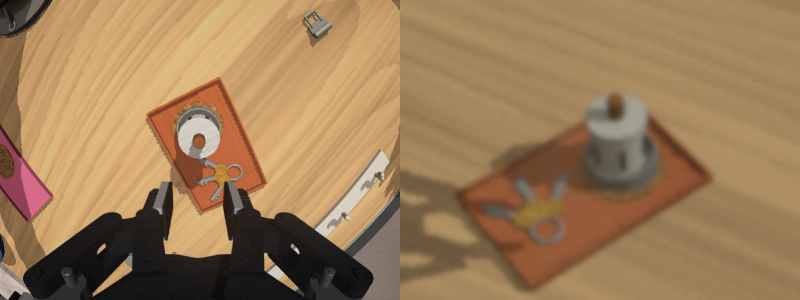

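The lantern stands complete on the pad. The lid is level, about 75 mm up and centred within 1 mm, and the keys have not moved. Handing in.

```bash
python3 -c "
from cell import job
print(job.job_done())"
```

```text
the job is handed in; nothing more can be done
None
```

The lantern is together on the copper tray's cork pad (dish, short candle, shade, lid), each part within about 1 mm of centre by the wrist camera, and the job is handed in at about 43 s of the 144 s allowed; no verdict was returned.

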